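# School lab bench supply: trip test, then run it on the hold-to-run handle

## Task

Bring the bench supply into use: on the white unit press the yellow test button so that the blue-knobbed lever drops, and lift that lever back up until it rests home by itself. Then, on the grey unit, flip the red safety catch fully clear, and only after that pull the black-barred handle towards the front of its unit, all the way to its stop. Finish while still holding the handle there with the fingers (it springs back if let go), and leave the other things on the bench where they are.

Things in the scene. Friction and masses are not known exactly. Their poses are not given: they have to be found in the camera images.
- rcd: White residual-current unit, fixed to the bench, a box 120 (x) x 150 (y) x 60 (z) mm. Origin: centre of its underside, on the bench. Its front is its -x face, which looks roughly towards the robot (yaw within 0.32 rad); z up. On its top stand the yellow test button (towards +y) and the blue-knobbed lever (towards -y). It may stand left or right of the grey unit
- test_top (a point): Centre of the top of the yellow round push button (28 mm across, top 18 mm above the white box when released), at (-51, 50, 78) mm in the frame of rcd. Pressed straight down, spring 1.5 N to 5 N, travel 8 mm; pressed 5 mm or more it tips the lever off its rest, and it springs up again
- test (a joint): How far the test button is pressed, m: 0 released, 0.008 fully down
- rcd_lever (a joint): Angle of the weighted lever of the white unit, rad: 0 = up, home (leans 0.2 rad back towards +x of rcd and stays by its weight), 1.4 = dropped (swung forwards to -x, sticking out 69 degrees from vertical over the front edge and staying there). It balances at 0.2: lifted below that, it falls home to 0. About 1.2 N at the knob lifts it. It swings about an axis along y of rcd through point rcd_hinge
- rcd_knob (a point): Centre of the blue ball knob (22 mm across) at the end of that lever, 62 mm from the hinge, on a steel rod 8 mm across. It moves with the lever: up it is at (-23, -20, 119) mm, dropped at (-93, -20, 80) mm in the frame of rcd. It can be pinched across y from above in either place
- rcd_hinge (a point): Point on the fixed hinge axis of that lever below the knob, at (-35, -20, 58) mm in the frame of rcd. Its axes are those of rcd
- htr: Grey hold-to-run unit, fixed to the bench, a box 150 (x) x 210 (y) x 60 (z) mm. Origin: centre of its underside, on the bench. Its front is its -x face (three round sockets), which looks roughly towards the robot (yaw within 0.32 rad); z up. On its top are the black-barred handle (towards -y) and the red catch (towards +y)
- catch (a joint): Angle of the red safety catch, rad: near 0 = guarding (its bar lies across the front of the handle's nearer (+y) side rod and blocks it), 1.4 = fully clear. It turns about an axis along x of htr through point catch_hinge, the tab going from upright over to +y (away from the handle) while the bar rises from -y to upright. Friction (about 0.8 N at the tab) keeps it where it is left; it blocks the handle up to about 0.7 rad
- catch_tab (a point): Point on the red upright tab by which the catch is flipped, 38 mm from its hinge and 12 mm below its end. The tab is 14 mm wide (x of htr), 8 mm thick and 50 mm high above the hinge; with the catch at 0 this point is at (-30, 55, 120) mm in the frame of htr, fully clear at (-30, 92, 88) mm. The red bar (10 mm square, 60 mm long) is on the same axle, 46 mm behind the tab
- catch_hinge (a point): Point on the fixed axle of the catch, below the tab, at (-30, 55, 82) mm in the frame of htr. Its axes are those of htr
- htr_lever (a joint): Angle of the handle, rad: 0 = upright at rest, 0.75 = pulled to its stop towards -x (the front) of htr. A spring draws it back: about 3.5 N at the bar at the start, 8.5 N at the stop. It turns about an axis along y of htr through point handle_hinge
- handle: The black-barred stirrup handle, which turns with joint htr_lever: two steel side rods 12 mm across, 76 mm apart, rise from the hinge to a black cross bar; between the rods the bar is free below. Origin on the hinge midway between the rods, z up to the bar, y along the bar
- handle_bar (a point): Centre of the black cross bar (16 mm across, 92 mm long along y of htr, 64 mm of it free between the rods), 75 mm from the hinge: at (30, -35, 120) mm in the frame of htr at rest, (-21, -35, 100) mm at the stop. It can be pinched from above across x of htr
- handle_hinge (a point): Point on the fixed hinge axis of the handle below its bar, inside the grey box, at (30, -35, 45) mm in the frame of htr. Its axes are those of htr
- tape: Bystander: cream roll of tape lying flat between the two units, 80 mm across, 25 mm high. Origin: centre of its underside
- cup: Bystander: white paper cup, 72 mm across, 85 mm high, at the left. Origin: centre of its underside
- cup_lid: Bystander: pale flat lid, 78 mm across, 10 mm high, in front at the left. Origin: centre of its underside
- pencil: Bystander: yellow pencil lying along its x, 182 mm long, 8 mm thick, in front at the right. Origin: under its middle
- bottle: Bystander: blue water bottle, 68 mm across, 170 mm high, behind the units. Origin: centre of its underside
- hoop: Bystander: small white ring, 44 mm across, 8 mm high, in front. Origin: centre of its underside

How it is judged (in metres and radians):
On the way, in this order (a step that is already met when the one before it is completed fails the run):
1. the test button is pressed 4 mm or more while the lever is still up (value of joint test above 0.004 m and value of joint rcd_lever below 0.8 rad).
2. the lever of the white unit has dropped (value of joint rcd_lever above 1.1 rad), for 0.1 s.
3. the lever is back up, home, by itself, and the button is out (value of joint rcd_lever below 0.12 rad and value of joint test below 0.003 m and contact force between the fingers and rcd below 0.5 N), for 0.2 s.
4. the catch is flipped clear while the handle is still at rest (value of joint catch above 1.1 rad and value of joint htr_lever below 0.2 rad), for 0.1 s.
5. the handle is pulled to its stop with the fingers (value of joint htr_lever above 0.65 rad and contact force between the fingers and handle above 2 N), for 0.3 s.
At the end, for the whole second after the job is handed in: The handle is held by the fingers (more than 2 N) at its stop (above 0.65 of 0.75 rad), the catch is clear (above 1.1 of 1.4 rad), the lever of the white unit is up at home (below 0.12 rad) and its button is out (less than 3 mm in) (all of step 5 and value of joint catch above 1.1 rad and value of joint rcd_lever below 0.12 rad and value of joint test below 0.003 m); the arm keeps its last pose, push and grip.
It fails at once if the handle is pulled (over 0.2 rad) before the catch is clear (1.1 rad) (value of joint htr_lever above 0.2 rad and value of joint catch below 1.1 rad).
It fails at once if another thing on the bench is moved by more than 30 mm (distance of any of tape, cup, cup_lid, pencil, bottle, hoop from where it was at the start of the episode above 0.03 m).
It also fails if it takes over 69 s, if anything falls off the work surface, if the arm or the gripper's body presses on something with over 40 N, if the wrist force passes 120 N, or if a joint passes its speed limit or range.

## Robot

A 6-joint arm with a two-finger parallel gripper is mounted at the origin on the work surface. World frame = base frame: x ahead of the robot, y to its left, z up, the work surface at z = 0. Lengths are in mm, angles in rad, forces in N, time in s.
With the tool pointing down it reaches from about 400 to 825 mm from the base axis. Payload 7 kg.
Tool frame: the origin (TCP) lies at the very end of the fingers, on their centre line; the grasp point (between the pads) lies 19 mm behind it; z points along the fingers, y is the line along which they close (so a half turn about z gives the same grasp; the last joint's range is limited). The gripper opens to 88 mm and grips with 3 to 60 N. Pads are 19 mm wide; open, the fingers measure 130 mm over their backs; the gripper's body (78 mm by 193 mm) begins 47 mm behind the grasp point.
Start: joints at [-0.915, 0.359, 0.012, 0, -1.224, -0.288], TCP at [242.678, -629.843, 226.561] pointing down, gripper open.
Joint ranges: [-3.07, 3.07], [-1.43, 2.12], [-1.02, 1.25], [-3.03, 1.67], [-3.05, -0], [-3.03, 3.03]. Speed limits (rad/s): [2.39, 2.39, 3.01, 3.14, 3.14, 3.14].

## Interface

Orientations are given as a unit quaternion [x, y, z, w].
In Python, from plant import bot gives the robot as it stands. Calls block until the motion is done:
- bot.move_ptp(position, orientation): joint-space move of the TCP to a pose.
- bot.line_to(position, velocity=150, ori=None): straight line of the TCP; ori=None keeps the orientation; velocity is the mean speed in mm/s.
- bot.move_joints(angles): joint-space move.
- bot.move_gripper(opening, force=None): finger opening in mm; force is the grip in N (None keeps the last); returns when the fingers have stopped.
- bot.pause(seconds).
- bot.solve_ik(position, orientation): joint angles nearest the present ones, or None.
- bot.read_state(): the state.
- bot.camera(name): name is "scene" or "top" or "wrist"; returns the picture (384x512x3 uint8, red, green, blue); there is no depth.
- bot.get_calibration(name): a dict with "fx", "fy", "cx", "cy" (pixels), "view" (4x4, takes a point from world to camera coordinates); the wrist camera has in their place "T_tool_cam" (4x4, takes a point from camera to tool coordinates, whose origin is the TCP and whose axes are the flange's). Camera axes: x right, y up, looking along -z (the intrinsics and any distortion apply to the point x, -y, -z); pixel columns grow to the right and rows downward; lengths in mm; the calibration is good to about 2 mm. The wrist camera is an equidistant fisheye: a pixel r from the principal point sees the ray r / f radians off the axis. A picture is of the moment at which its call begins: read the wrist's pose just before it. get_calibration takes no time and is no camera call.
A pose or a line that the arm cannot do raises bot.Unreachable and nothing moves.
- bot.close_job(): hands the job in; it is judged then, once.
The state is a dict: "t": time; "joint_pos": joint angles; "qvel": joint speeds; "tau": joint torques, N m; "tcp_pos": TCP position; "eef_rot": TCP orientation; "contact_force": force on the tool from outside, world axes, zero at the start; "moment": the same for the moment, N m; "width": finger opening in mm; "finger_force": force on a finger pad.
Only numpy, scipy, OpenCV 4.12 (cv2) and the standard library are available. Lean on these libraries where they do the work, as an engineer would, in place of code of your own. Each camera call takes 0.05 s, during which the arm holds its last target. There are 200 camera calls.

## Working session

There is one attempt and no reset: what is moved stays moved. The work goes in short steps, each a Python script; the robot and the scene stay as the last script left them, time stands still between calls to the robot, and variables do not carry over. Pictures are saved under pics/ and viewed, at most 10 in all, crops included, and the job is handed in when it is done.

```bash
ls; mkdir -p pics; python3 - <<'E'
from plant import bot
import cv2
for n in("scene","top"):
    cv2.imwrite(f"pics/{n}.png",bot.camera(n)[:,:,::-1])
    print(n,bot.get_calibration(n))
print(bot.get_calibration("wrist"))
print(bot.read_state())
E
```

```text
pics
scene {'fx': 472.7249474739172, 'fy': 472.7249474739172, 'cx': 262.6186813150876, 'cy': 192.65839432414288, 'view': array([[-3.70433813e-01,  9.28856716e-01,  1.99795748e-03,
         1.01913058e+02],
       [-6.90193471e-01, -2.76691660e-01,  6.68636447e-01,
         3.61710022e+02],
       [ 6.21620272e-01,  2.46306571e-01,  7.43586787e-01,
        -1.98417528e+03],
       [ 0.00000000e+00,  0.00000000e+00,  0.00000000e+00,
         1.00000000e+00]])}
top {'fx': 366.8698315307476, 'fy': 366.8698315307476, 'cx': 254.35570417382405, 'cy': 192.9822779673709, 'view': array([[ 2.96353896e-02, -9.99560526e-01,  7.05416700e-04,
         8.17878102e+01],
       [ 9.85166638e-01,  2.93279547e-02,  1.69075624e-01,
        -5.64940745e+02],
       [-1.69022009e-01, -4.31566899e-03,  9.85602829e-01,
        -9.40664901e+02],
       [ 0.00000000e+00,  0.00000000e+00,  0.00000000e+00,
         1.00000000e+00]])}
{'fx': 297.3186396354542, 'fy': 297.3186396354542, 'cx': 255.2122318860045, 'cy': 197.8835462058844, 'T_tool_cam': array([[-1.22908054e-03,  9.55124796e-01,  2.96201138e-01,
       
[... 269 characters left out ...]
00]])}
{'t': 0.1, 'joint_pos': array([-9.14905298e-01,  3.59252405e-01,  1.11945975e-02, -3.09860738e-04,
       -1.22410552e+00, -2.88115202e-01]), 'qvel': array([ 0.00169194, -0.00171383,  0.0014729 ,  0.00114207,  0.00057785,
        0.00098183]), 'tau': array([ 4.19589669e-04, -5.84165275e+01,  2.93752688e+01,  7.01544285e+00,
        1.01574662e-02, -5.31738715e-05]), 'tcp_pos': array([ 242.52845473, -629.47438639,  225.77599736]), 'eef_rot': array([-1.82801411e-01,  9.83149610e-01,  6.75000975e-04, -1.81020073e-04]), 'contact_force': array([-0.16769013,  0.65733382,  0.47037399]), 'moment': array([-0.02338764,  0.00352349,  0.02359345]), 'finger_force': 0.0, 'width': 87.44926658119603}
```

View pics/scene.png

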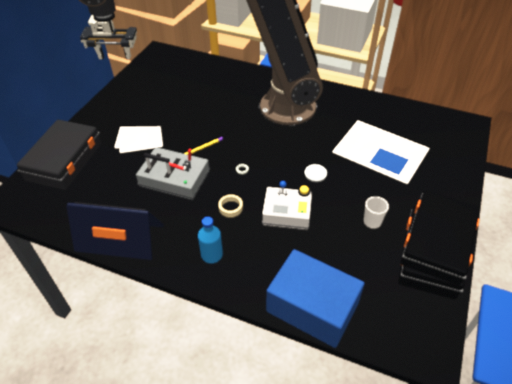

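View pics/top.png

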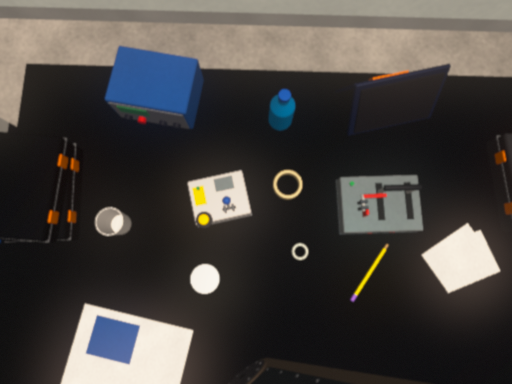

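Scene: the white unit is at about (287,207) and the grey unit at about (172,172). Top: white box at (220,198) with the button at (204,219) and knob at (227,201). The grey box is at (380,205), with the red catch at (367,200) and the bar at (402,188).

```bash
cat > h.py <<'E'
from plant import bot
import numpy as np, cv2
from scipy.spatial.transform import Rotation as R
def wpose():
    s=bot.read_state(); T=np.eye(4); T[:3,:3]=R.from_quat(s["eef_rot"]).as_matrix(); T[:3,3]=s["tcp_pos"]; return T
def ray(name,uv,T=None):
    c=bot.get_calibration(name); x=(uv[0]-c["cx"])/c["fx"]; y=(uv[1]-c["cy"])/c["fy"]
    if name=="wrist":
        r=np.hypot(x,y); k=np.sin(r)/max(r,1e-9); d=np.array([x*k,-y*k,-np.cos(r)]); M=T@c["T_tool_cam"]
    else: d=np.array([x,-y,-1.]); M=np.linalg.inv(c["view"])
    d=M[:3,:3]@d; return M[:3,3],d/np.linalg.norm(d)
def plane(r,z): o,d=r; return o+d*(z-o[2])/d[2]
def tri(rs):
    A=[np.eye(3)-np.outer(d,d) for o,d in rs]; p=np.linalg.solve(sum(A),sum(a@o for a,(o,d) in zip(A,rs)))
    return p,[round(float(np.linalg.norm(a@(p-o))),1) for a,(o,d) in zip(A,rs)]
def proj(name,p,T=None):
    c=bot.get_calibration(name); V=np.linalg.inv(T@c["T_tool_cam"]) if name=="wrist" else c["view"]
    q=V[:3,:3]@p+V[:3,3]; x,y,z=q[0],-q[1],-q[2]
    if name=="wrist":
        n=np.hypot(x,y); k=np.arctan2(n,z)/n
    else: k=1/z
    return c["cx"]+c["fx"]*x*k,c["cy"]+c["fy"]*y*k
def down(yaw): # tool z down, tool y (closing) at angle yaw from world y
    return (R.from_euler('z',yaw)*R.from_quat([0,1,0,0])).as_quat()
def blobs(im,lo,hi,amin=15):
    m=cv2.inRange(cv2.cvtColor(im,cv2.COLOR_RGB2HSV),np.array(lo),np.array(hi))
    n,l,st,ce=cv2.connectedComponentsWithStats(m)
    return [(ce[i].round(1).tolist(),st[i].tolist()) for i in range(1,n) if st[i][4]>=amin],m,l
E
python3 - <<'E'
from h import *
for n,uv,z in[("top",(204,219),78),("top",(227,201),119),("top",(220,198),60),("top",(380,205),60),("top",(402,188),120),("top",(365,200),100)]:
    print(uv,plane(ray(n,uv),z).round())
im=cv2.imread("pics/top.png")[:,:,::-1].copy()
for nm,lo,hi in[("white",(0,0,140),(180,60,255)),("grey",(0,0,60),(180,70,139))]:
    b,m,l=blobs(im,lo,hi,700); 
    for c,s in b: print(nm,c,s)
    for c in cv2.findContours(m,cv2.RETR_EXTERNAL,2)[0]:
        if 1500<cv2.contourArea(c)<8000: print(nm,cv2.minAreaRect(c))
print(R.from_quat(bot.read_state()["eef_rot"]).as_matrix().round(2))
for y in(0,.2,-.2,3.14): print(y,[None if (q:=bot.solve_ik(p,down(y))) is None else q for p in([600,100,300],[550,-280,300])])
E
```

```text
(204, 219) [485. 226.  78.]
(227, 201) [528. 166. 119.]
(220, 198) [544. 189.  60.]
(380, 205) [ 538. -235.   60.]
(402, 188) [ 574. -271.  120.]
(365, 200) [ 544. -184.  100.]
white [300.8, 6.7] [0, 0, 512, 20, 6756]
white [244.7, 48.2] [0, 18, 512, 107, 22341]
white [222.2, 195.7] [188, 170, 63, 52, 2051]
white [373.1, 211.7] [343, 178, 79, 53, 1880]
white [461.2, 258.7] [422, 223, 78, 70, 3185]
white [204.5, 278.5] [190, 264, 30, 30, 713]
white [128.9, 352.3] [60, 303, 133, 81, 6301]
white ((126.68134307861328, 356.2178955078125), (116.79354095458984, 83.74961853027344), 13.760785102844238)
white ((462.9396057128906, 260.48870849609375), (58.5968132019043, 63.114288330078125), 55.61965560913086)
white ((381.7068176269531, 203.37667846679688), (52.230613708496094, 76.78938293457031), 87.79740142822266)
white ((218.70578002929688, 197.34658813476562), (44.99259948730469, 56.63374328613281), 77.73522186279297)
white ((255.5, 9.5), (19.0, 511.0), 90.0)
grey [255.4, 18.6] [0, 6, 512, 26, 6064]
grey [382.5, 199.6] [337, 175, 87, 59, 2204]
grey [470.9, 268.4] [420, 222, 82, 74, 721]
grey
[... 603 characters left out ...]
47,
       -2.05673595]), array([-0.15488779,  0.22718941, -0.00549089,  0.        , -1.33811602,
       -1.41590854])]
0.2 [array([ 0.48593963,  0.21204745, -0.02503441,  0.        , -1.33371447,
       -1.85673595]), array([-0.15488779,  0.22718941, -0.00549089,  0.        , -1.33811602,
       -1.21590854])]
-0.2 [array([ 0.48593963,  0.21204745, -0.02503441,  0.        , -1.33371447,
       -2.25673595]), array([-0.15488779,  0.22718941, -0.00549089,  0.        , -1.33811602,
       -1.61590854])]
3.14 [array([ 0.48593963,  0.21204745, -0.02503441,  0.        , -1.33371447,
        1.08326405]), array([-0.15488779,  0.22718941, -0.00549089,  0.        , -1.33811602,
        1.72409146])]
```

```bash
python3 - <<'E'
from h import *
import pickle
out=[]
for i,p in enumerate([(510,-290,260),(510,-180,260),(510,140,260),(510,240,260)]):
    bot.move_ptp(p,down(0)); T=wpose(); im=bot.camera("wrist"); out.append((T,im)); print(bot.read_state()["t"],T[:3,3].round(1))
pickle.dump(out,open("v.pkl","wb"))
a=np.vstack([np.hstack([out[0][1],out[1][1]]),np.hstack([out[2][1],out[3][1]])])
cv2.imwrite("pics/w4.png",cv2.resize(a,(800,600),interpolation=cv2.INTER_AREA)[:,:,::-1])
E
```

```text
1.7417 [ 509.7 -290.6  259.9]
2.3083 [ 510.  -179.8  260.2]
3.575 [510.2 139.  259.9]
4.1083 [510.2 240.  259.6]
```

View pics/w4.png

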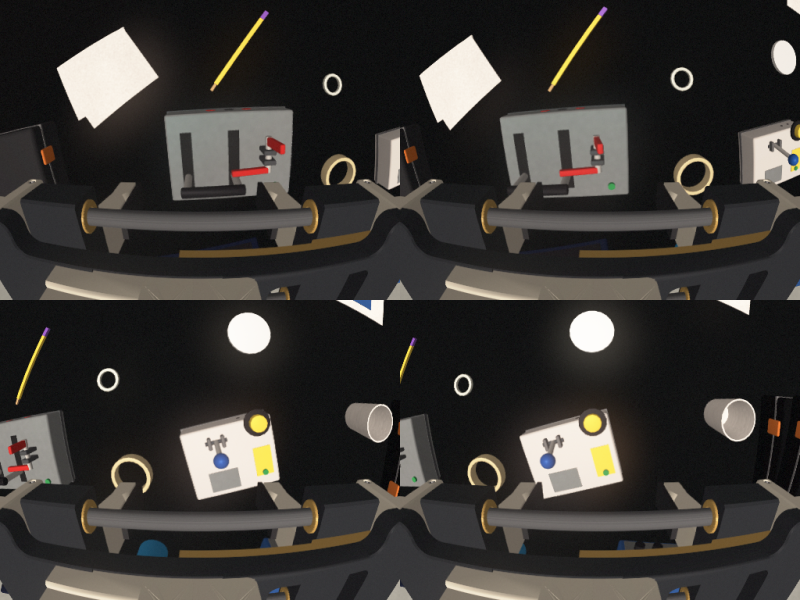

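Top row: the grey unit with the red tab and bar; the black bar sits at about (215,190) in view 0. Bottom row: the white unit with the button at about (257,423) and the knob at about (221,461) in view 2. All are in half-grid pixels.

```bash
python3 - <<'E'
from h import *
import pickle
V=pickle.load(open("v.pkl","rb"))
for i,(T,im) in enumerate(V):
    for nm,lo,hi in[("yellow",(22,120,110),(35,255,255)),("blue",(105,100,50),(125,255,255)),("red",(0,150,80),(8,255,255)),("green",(45,120,60),(85,255,255))]:
        b,m,l=blobs(im,lo,hi,12); print(i,nm,[x for x in b if x[0][1]<265])
def crop(i,x,y): return cv2.resize(V[i][1][y:y+150,x:x+200],(400,300),interpolation=cv2.INTER_CUBIC)
a=np.vstack([np.hstack([crop(0,195,120),crop(1,115,120)]),np.hstack([crop(2,200,125),crop(3,120,125)])])
cv2.imwrite("pics/crop.png",a[:,:,::-1])
E
```

```text
0 yellow [([304.6, 65.6], [274, 23, 63, 86, 642])]
0 blue []
0 red [([353.3, 186.1], [342, 176, 23, 22, 297]), ([318.9, 219.4], [296, 213, 47, 14, 409])]
0 green []
1 yellow [([224.5, 63.6], [193, 19, 65, 91, 672]), ([508.5, 167.6], [505, 159, 7, 18, 99]), ([507.1, 202.2], [500, 189, 12, 30, 149])]
1 blue [([502.9, 204.1], [497, 197, 13, 15, 153])]
1 red [([254.0, 186.2], [249, 176, 11, 21, 166]), ([227.3, 219.4], [204, 214, 49, 12, 407])]
1 green [([506.4, 214.8], [505, 213, 4, 5, 16]), ([270.4, 238.2], [267, 234, 8, 9, 55])]
2 yellow [([38.7, 85.2], [21, 45, 38, 82, 478]), ([330.6, 157.6], [319, 146, 23, 24, 405]), ([336.6, 203.9], [324, 185, 26, 40, 734])]
2 blue [([466.7, 3.9], [453, 0, 22, 13, 153]), ([282.6, 205.9], [274, 197, 19, 19, 274])]
2 red [([21.1, 188.0], [10, 180, 23, 18, 226]), ([23.1, 215.1], [10, 211, 27, 9, 182])]
2 green [([339.7, 219.5], [337, 217, 7, 6, 34]), ([61.0, 231.7], [58, 229, 7, 6, 34])]
3 yellow [([6.8, 78.9], [0, 58, 17, 48, 213]), ([245.9, 157.1], [235, 145, 23, 24, 418]), ([259.2, 204.4], [244, 185, 31, 41, 802])]
3 blue [([188.1, 206.2], [180, 197, 17, 19, 253])]
3 red []
3 green [([17.9, 229.4], [16, 227, 5, 6, 27])]
```

View pics/crop.png

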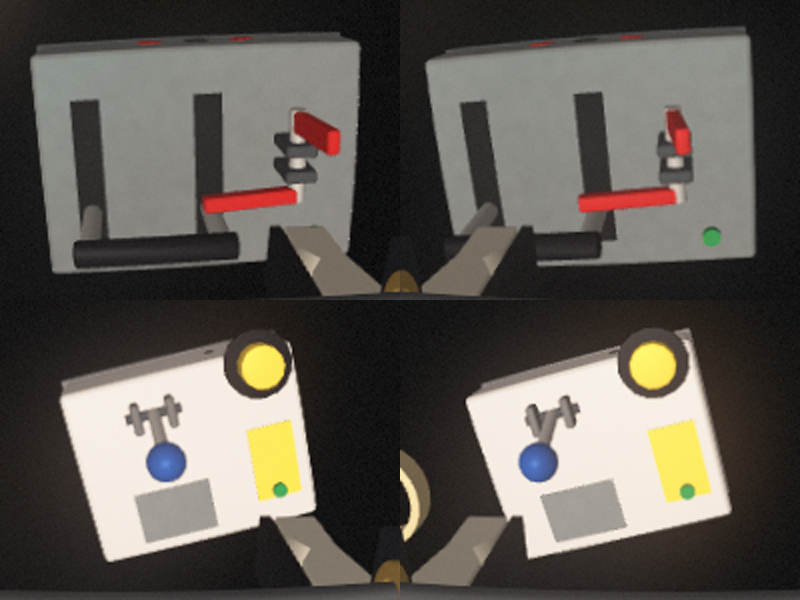

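Crops show the box top corners clearly, along with the bar ends and the tab tip at crop pixels (332,143) in view 0 and (683,140) in view 1. Next I'll triangulate these and fit both frames.

```bash
python3 - <<'E'
from h import *
import pickle
V=pickle.load(open("v.pkl","rb"))
W=lambda i,uv: ray("wrist",uv,V[i][0])
pt={"gFL":{0:(211,150),1:(129,152.5)},"gFR":{0:(374,143.5),1:(289,139)},"gRL":{0:(221.5,256)},"gRR":{1:(292.5,248.5)},
"wFL":{2:(231.5,173.5),3:(154,176)},"wFR":{3:(265,144)},"wRL":{2:(254,255),3:(185,254)},"wRR":{2:(357.5,230),3:(285,232)},
"btn":{2:(330.6,157.6),3:(245.9,157.1)},"knob":{2:(282.9,206.2),3:(188.8,206.2)},"barR":{0:(314,242.5),1:(215,241.5)},"barL":{0:(232.5,246.5),1:(138.5,241.5)},"tabtip":{0:(361,191.5),1:(256.5,190)},"redbar":{0:(318.9,219.4),1:(227.3,219.4)}}
P={}
for k,d in pt.items():
    rs=[W(i,uv) for i,uv in d.items()]
    P[k]=tri(rs) if len(rs)>1 else None
    pl=np.mean([plane(r,60) for r in rs],axis=0); print(k,None if not P[k] else (P[k][0].round(1),P[k][1]), pl.round(1) if k[0] in"gw" else "")
    P[k]=(P[k][0] if P[k] else None,pl)
def fit(M,Q): # 2D rigid model->world
    M=np.array(M,float);Q=np.array(Q)[:,:2]; mc,qc=M.mean(0),Q.mean(0); A=(M-mc);B=(Q-qc)
    y=np.arctan2((A[:,0]*B[:,1]-A[:,1]*B[:,0]).sum(),(A*B).sum()); c,s=np.cos(y),np.sin(y);Rm=np.array([[c,-s],[s,c]])
    t=qc-Rm@mc; print("yaw",round(y,4),"t",t.round(1),"res",(M@Rm.T+t-Q).round(1).tolist()); return y,t
g=fit([(-75,-105),(-75,105),(75,-105),(75,105)],[P[k][1] for k in("gFL","gFR","gRL","gRR")])
g2=fit([(-75,-105),(-75,105),(75,-105),(75,105),(30,-81),(30,11)],[P[k][1] for k in("gFL","gFR","gRL","gRR")]+[P["barL"][0],P["barR"][0]])
w=fit([(-60,-75),(-60,75),(60,-75),(60,75)],[P[k][1] for k in("wFL","wFR","wRL","wRR")])
w2=fit([(-60,-75),(-60,75),(60,-75),(60,75),(-51,50),(-23,-20)],[P[k][1] for k in("wFL","wFR","wRL","wRR")]+[P["btn"][0],P["knob"][0]])
pickle.dump((g2,w2),open("fit.pkl","wb"))
for nm,p in(("btn",P["btn"][0]),("knob",P["knob"][0]),("barR",P["barR"][0])): print(nm,[proj(n,p) for n in("top","scene")])
E
```

```text
gFL (array([ 480.4, -345.7,   53.2]), [0.2, 0.2]) [ 479.5 -343.6   60. ]
gFR (array([ 467.6, -139. ,   57.9]), [0.9, 0.9]) [ 467.4 -139.5   60. ]
gRL None [ 623.4 -337.    60. ]
gRR None [ 612.6 -129.6   60. ]
wFL (array([510.7, 109.4,  58.1]), [0.9, 0.9]) [510.3 109.7  60. ]
wFR None [472.8 251.5  60. ]
wRL (array([633.4, 136.8,  38.7]), [0.1, 0.1]) [621.9 139.7  60. ]
wRR (array([588.2, 279. ,  58.2]), [0.3, 0.3]) [587.4 278.5  60. ]
btn (array([486.6, 228.8,  73.7]), [0.0, 0.0]) 
knob (array([531.8, 168.1, 119.3]), [0.1, 0.1]) 
barR (array([ 573.8, -224.9,  120. ]), [0.5, 0.5]) 
barL (array([ 576. , -316. ,  122.4]), [1.2, 1.2]) 
tabtip (array([ 512.1, -178.7,  127.5]), [0.5, 0.5]) 
redbar (array([ 559.8, -213.5,   86.4]), [0.0, 0.0]) 
yaw 0.0559 t [ 545.7 -237.4] res [[-2.8, -2.9], [-2.4, 2.7], [3.1, -1.1], [2.1, 1.2]]
yaw 0.0525 t [ 544.8 -237.3] res [[-4.0, -2.5], [-3.0, 3.1], [1.9, -1.2], [1.6, 1.1], [3.1, -0.6], [0.4, 0.2]]
yaw 0.2494 t [548.1 194.9] res [[-1.8, -2.4], [-1.3, 1.2], [2.8, -2.7], [0.3, 3.9]]
yaw 0.2523 t [548.3 194.3] res [[-1.4, -3.0], [-1.3, 0.4], [3.2, -3.1], [0.3, 3.4], [-0.1, 1.2], [-0.7, 1.1]]
btn [(np.float64(203.26237837888317), np.float64(218.5973737234631)), (np.float64(303.06567462620677), np.float64(189.09461564980597))]
knob [(np.float64(226.07497006689937), np.float64(199.3858363800959)), (np.float64(281.65180680373487), np.float64(183.98250041114957))]
barR [(np.float64(383.66055793716316), np.float64(187.37099610659376)), (np.float64(167.89724787918038), np.float64(160.58397501468806))]
```

```bash
cat >> h.py <<'E'
def frame(t,yaw): return lambda p:(R.from_euler('z',yaw).apply(p)+np.array([t[0],t[1],0]))
YW,YG=0.25,0.0525
rcd=frame((548.7,193.2),YW); htr=frame((543.5,-237.2),YG)
def blue(T,im):
    b,_,_=blobs(im,(105,100,50),(125,255,255),60); return b
E
python3 - <<'E'
from h import *
bot.move_gripper(0,20)
q=down(YW+np.pi/2); b=rcd([-51,50,78]); print(b)
bot.move_ptp(b+[0,0,50],q); bot.line_to(b+[0,0,6])
f0=bot.read_state()["contact_force"][2]
for z in np.arange(2,-8.1,-1.):
    bot.line_to(b+[0,0,z],60); s=bot.read_state(); f=s["contact_force"][2]-f0
    print(z,s["tcp_pos"].round(1),round(f,2),round(s["t"],2))
    if f>6: break
bot.pause(.5)
bot.line_to(b+[0,0,60]); 
k=rcd([-93,-20,80]); bot.move_ptp(k+[-20,0,170],down(YW)); bot.move_gripper(46)
bot.pause(.2);T=wpose();im=bot.camera("wrist"); print(blue(T,im),proj("wrist",k,T),proj("wrist",rcd([-23,-20,119]),T),bot.read_state()["t"])
cv2.imwrite("pics/drop.png",im[:,:,::-1])
E
```

```text
[486.91526853 229.02801916  78.        ]
2.0 [487.2 229.3  80.6] -0.88 7.81
1.0 [487.  229.1  79.2] -1.31 8.06
0.0 [487.1 229.2  78.1] -0.35 8.31
-1.0 [487.1 229.2  77.1] 1.14 8.56
-2.0 [487.1 229.2  76. ] 1.02 8.81
-3.0 [487.1 229.2  75. ] 0.78 9.06
-4.0 [487.1 229.2  74. ] 1.65 9.31
-5.0 [487.1 229.2  73.1] 2.26 9.56
-6.0 [487.1 229.2  72.1] 1.51 9.81
-7.0 [487.1 229.2  71.1] 1.73 10.06
-8.0 [487.1 229.1  70.3] 5.58 10.31
[([477.3, 61.6], [446, 18, 62, 88, 2786]), ([251.0, 195.9], [242, 187, 19, 19, 289])] (np.float64(251.19001764033112), np.float64(196.1842212386886)) (np.float64(251.13904885824385), np.float64(266.35919841929353)) 13.9417
```

View pics/drop.png

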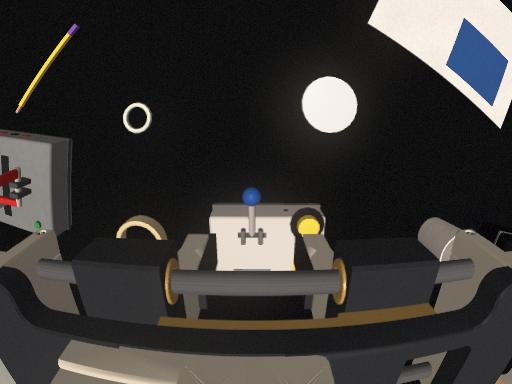

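The picture shows the lever dropped. The knob is at (251,196), exactly where the model predicts, so I'll pinch it and lift.

```bash
python3 - <<'E'
from h import *
h=np.array([-35,-20,58.])
def K(th): a=th-.2; return rcd(h+62*np.array([-np.sin(a),0,np.cos(a)]))-[0,0,19]
bot.line_to(K(1.4)+[0,0,60],200); bot.line_to(K(1.4),120)
bot.move_gripper(10,10); s=bot.read_state(); print(s["width"],s["finger_force"],s["t"])
for th in(1.2,1.0,.8,.6,.4,.2,.08): bot.line_to(K(th),120)
s=bot.read_state(); print(s["width"],s["contact_force"].round(1),s["tcp_pos"].round(1),K(.08).round(1))
bot.move_gripper(46); bot.pause(.1); bot.line_to(K(.05)+[0,0,60],200)
bot.line_to(rcd([-90,-20,240]),300); bot.pause(.2)
T=wpose();im=bot.camera("wrist"); print(blue(T,im),proj("wrist",rcd([-23,-20,119]),T),proj("wrist",rcd([-93,-20,80]),T),bot.read_state()["t"])
E
```

```text
21.012699184044024 10.000169724225998 15.9333
21.017859978885188 [-0.8  2.8  0.7] [526.6 166.9 100.4] [526.9 167.  100.6]
[([483.3, 49.2], [453, 6, 59, 88, 2748]), ([255.5, 254.2], [246, 245, 20, 20, 305])] (np.float64(255.91955066098654), np.float64(254.2125639356173)) (np.float64(255.83108622322294), np.float64(180.3391911106597)) 19.6417
```

The lever is home (0.4 px from prediction). Next is the catch.

```bash
python3 - <<'E'
from h import *
q=down(YG+np.pi/2)
def C(th,s=32): # finger lower +y corner on tab face
    return htr([-34,55+s*np.sin(th)-4*np.cos(th)-9.5,82+s*np.cos(th)+4*np.sin(th)])
bot.move_gripper(0,20)
p0=C(0)+[0,-10,0]
bot.move_ptp(p0+[0,0,100],q); bot.line_to(p0,150)
f0=bot.read_state()["contact_force"]
for th in(.15,.35,.55,.75,.95,1.15,1.3,1.42):
    bot.line_to(C(th),80); s=bot.read_state(); f=s["contact_force"]-f0; print(th,s["tcp_pos"].round(1),f.round(1))
    if np.linalg.norm(f)>15: break
bot.line_to(s["tcp_pos"]+[0,-5,60],150)
bot.move_ptp(htr([0,-35,260]),down(YG)); bot.pause(.2); T=wpose(); im=bot.camera("wrist"); cv2.imwrite("pics/catch.png",im[:,:,::-1])
print(proj("wrist",htr([-30,92,88]),T),proj("wrist",htr([30,-35,120]),T),proj("wrist",htr([16,55,140]),T),bot.read_state()["t"])
E
```

```text
0.15 [ 507.4 -192.   114.9] [-0.6 -0.5  0.8]
0.35 [ 506.8 -186.1  113.5] [-1.  -0.5 -0.4]
0.55 [ 506.4 -180.   111.3] [ 0.1 -1.5 -0.2]
0.75 [ 506.1 -174.4  107.9] [ 0.9 -0.8  0. ]
0.95 [ 505.7 -169.6  103.5] [-0.4 -1.7 -0.5]
1.15 [ 505.5 -165.7   98.3] [-0.4 -0.9  0.4]
1.3 [ 505.4 -163.7   94.1] [ 0.5 -1.  -0.1]
1.42 [ 505.9 -162.8   91.2] [-1.8 -2.7  4.4]
(np.float64(363.74517842570873), np.float64(155.5950209338397)) (np.float64(255.1104161760153), np.float64(214.19184274527365)) (np.float64(343.5620036001235), np.float64(207.60725496361613)) 27.3417
```

View pics/catch.png

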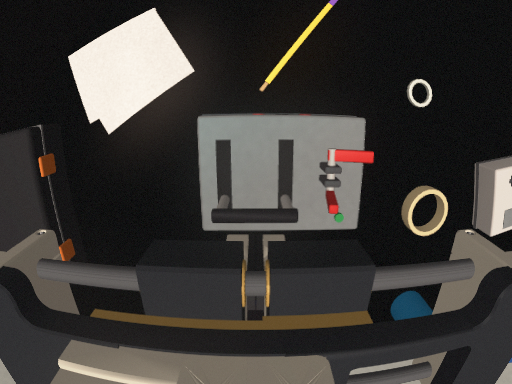

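The catch lies flat, clear, with its tab at (352,156). The bar is at (254,215), as predicted. Now I'll pinch it and pull.

```bash
python3 - <<'E'
from h import *
q=down(YG+np.pi/2)
def B(th): return htr([30-75*np.sin(th),-35,45+75*np.cos(th)-19])
bot.move_ptp(B(0)+[0,0,90],q); bot.move_gripper(44); bot.line_to(B(0),120)
bot.move_gripper(5,40); s=bot.read_state(); print(s["width"],s["finger_force"],s["contact_force"].round(1),s["t"])
f0=s["contact_force"]
for th in(.12,.25,.38,.5,.62,.7,.75,.78):
    bot.line_to(B(th),80); s=bot.read_state(); f=s["contact_force"]-f0; print(th,s["tcp_pos"].round(1),B(th).round(1),f.round(1),round(s["width"],1))
    if np.linalg.norm(f)>22: break
bot.pause(.5); s=bot.read_state(); print(s["width"],s["finger_force"],s["contact_force"].round(1),s["t"])
a=bot.camera("wrist")[100:300,130:400]; b=bot.camera("top")[150:250,310:445]
cv2.imwrite("pics/pull.png",np.vstack([cv2.resize(a,(540,400)),cv2.resize(b,(540,200))])[:,:,::-1] )
E
```

```text
14.750163131236402 40.00046968460083 [ 3.6  0.  -0.3] 31.125
0.12 [ 569.3 -271.   101.5] [ 566.3 -271.   100.5] [ 5.5  1.6 -1.5] 14.9
0.25 [ 561.  -271.6  100.6] [ 556.8 -271.6   98.7] [6.1 2.9 3.1] 14.9
0.38 [ 552.1 -272.2   98.2] [ 547.5 -272.    95.6] [5.5 3.  5. ] 15.1
0.5 [ 544.3 -272.7   94.5] [ 539.4 -272.5   91.8] [5.6 3.9 6.9] 14.7
0.62 [ 536.8 -273.1   89.8] [ 531.8 -272.9   87. ] [5.1 4.2 7.6] 14.6
0.7 [ 532.2 -273.4   86.1] [ 527.  -273.1   83.4] [5.8 3.4 6.6] 14.7
0.75 [ 529.8 -273.5   83.9] [ 524.2 -273.3   80.9] [5.2 4.3 7.7] 14.6
0.78 [ 528.4 -273.6   82.6] [ 522.6 -273.3   79.3] [5.9 5.2 9.9] 14.6
14.82575679667777 40.00015139579773 [ 8.9  5.7 10.6] 33.7
```

View pics/pull.png

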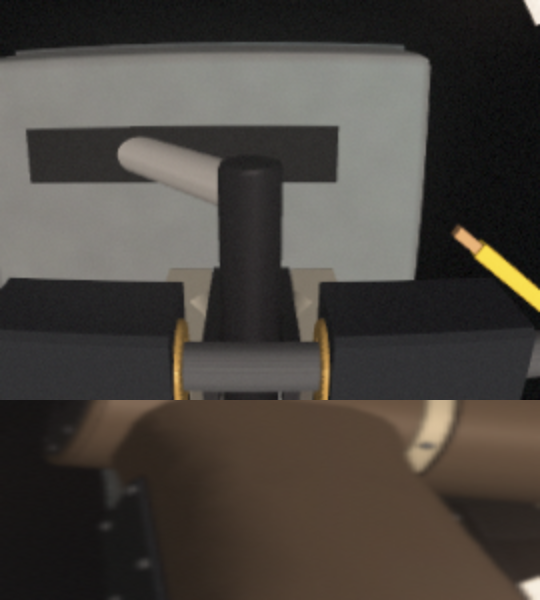

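The bar is pulled forward in the grip, but the arm gives about 6 mm under the spring, so the handle is at about 0.69. I'll pull on until it meets the stop.

```bash
python3 - <<'E'
from h import *
def B(th): return htr([30-75*np.sin(th),-35,45+75*np.cos(th)-19])
T75=B(.75)
for d in(2,4,6,8,10,12):
    t=B(.78)+d*htr([-.75,0,-.66])-d*htr([0,0,0])
    bot.line_to(t,60); bot.pause(.15); s=bot.read_state(); print(d,t.round(1),s["tcp_pos"].round(1),(s["tcp_pos"]-T75).round(1),s["contact_force"].round(1),round(s["width"],1))
    if np.linalg.norm(s["contact_force"])>30: break
bot.pause(.5); s=bot.read_state(); print(s["tcp_pos"].round(1),s["contact_force"].round(1),s["finger_force"],s["t"])
T=wpose(); im=bot.camera("wrist"); b,_,_=blobs(im,(0,150,80),(8,255,255),30); print(b,proj("wrist",htr([-30,92,88]),T))
im=bot.camera("scene"); cv2.imwrite("pics/end.png",cv2.resize(im[110:260,110:330],None,fx=3,fy=3)[:,:,::-1])
E
```

```text
2 [ 521.1 -273.4   78. ] [ 526.9 -273.7   81.1] [ 2.6 -0.4  0.2] [9.4 4.7 8.3] 15.1
4 [ 519.6 -273.5   76.7] [ 525.6 -273.8   79.7] [ 1.3 -0.5 -1.1] [10.9  3.9  8. ] 15.0
6 [ 518.1 -273.6   75.4] [ 525.5 -273.8   79.5] [ 1.2 -0.6 -1.3] [11.6  6.9 13.5] 14.8
8 [ 516.6 -273.7   74. ] [ 525.5 -273.9   79.3] [ 1.3 -0.7 -1.5] [12.2  8.6 18.4] 14.9
10 [ 515.1 -273.7   72.7] [ 525.5 -274.    79.2] [ 1.3 -0.8 -1.7] [12.6 11.7 24. ] 14.7
12 [ 513.6 -273.8   71.4] [ 525.5 -274.1   79.1] [ 1.3 -0.8 -1.8] [14.3 14.1 31.1] 15.2
[ 525.6 -274.1   79.2] [14.  13.4 31.2] 39.99988853931427 36.7
[] (np.float64(267.26854268494696), np.float64(392.05698047639805))
```

View pics/end.png

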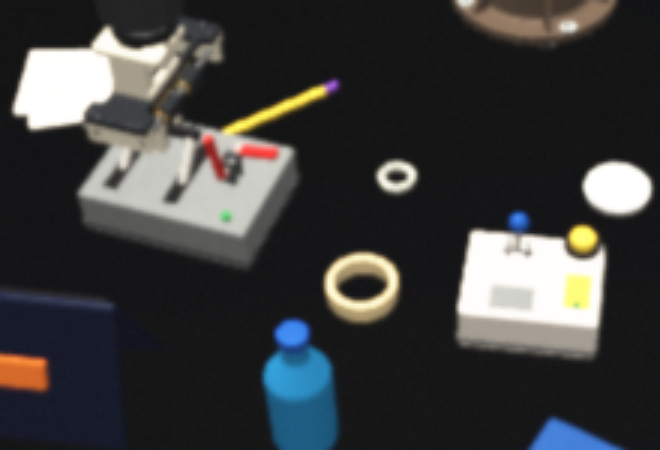

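The handle is against its stop: the TCP no longer moves while the force rises. The catch is clear, the lever is up, and the bystanders are undisturbed. I'll ease the push and hand in.

```bash
python3 - <<'E'
from h import *
t=np.array([518.1,-273.6,75.4]); bot.line_to(t,60); bot.pause(.5); s=bot.read_state(); print(s["tcp_pos"].round(1),s["contact_force"].round(1),s["finger_force"],s["t"])
print(bot.close_job())
E
```

```text
[ 525.5 -273.9   79.4] [11.9  6.  11.9] 39.99489784240723 37.55
the job is handed in; nothing more can be done
None
```

The job is handed in at 37.6 s: the test button tripped the lever, the lever is back home, the catch is clear, and the fingers are holding the handle at its stop; `close_job` returned no verdict.

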